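# Set the sample cuvette in the photometer's beam and take the reading

## Task

Take a reading of the stoppered glass cuvette in the twin-channel photometer. With your fingertips push in the rod of the carriage that the cuvette stands in, right to its stop, and let go so that it springs back and latches half-way with the cuvette in the light beam; only then press the read key right down and let it come up. Grasp and lift nothing, do not touch the cuvette, leave the other carriage (with the short zero block) at rest, and do not disturb the glassware and other things standing round the instrument.

Things in the scene. Friction and masses are not known exactly. Their poses are not given: they have to be found in the camera images.
- photometer: White bench photometer, fixed to the bench. Base 236 mm front to back (x -0.111 to 0.125) x 300 mm wide x 50 mm high; origin at bench level; x runs from its front (push rods) to its back, y to its left, z up. Two parallel channels run front to back at y +0.0625 and -0.0625, each with a sliding carriage and push rod. The light beams cross the channels at x = -0.013.
- lamp_house_top (a point): Centre of the top of the white lamp house on the middle of the deck: x -0.035 to 0.100, y -0.040 to 0.040, top at z 0.105 in the photometer's frame. A white detector block (x -0.035 to 0.009, |y| 0.087 to 0.137, top z 0.102) stands on the outer side of each channel. Each rod runs through an aluminium bearing block (x -0.102 to -0.086, top z 0.082).
- carriage_left (a joint): Travel in m of the left (+y) carriage along the photometer's +x: 0 = at rest, out; 0.040 = at its stop. A spring pushes it out with 3 N (5 N fully in); pushing needs up to about 8 N as a ramped tooth lifts the stop pin. Pushed past 0.023 and released, it springs back to 0.022 and stays latched there, its cell in the beam. Released earlier it returns to 0.
- carriage_right (a joint): Travel in m of the right (-y) carriage; it works the same way as the left one. Each carriage has an open square cell holder (walls up to z 0.076).
- carriage_left_pad (a point): Centre of the front face of the left push rod's round white pad: 36 mm across, 8 mm thick, face upright, looking to the photometer's -x, 66 mm above the bench. At rest at x -0.165, y +0.0625 in the photometer's frame, 54 mm ahead of the base, with free space before, above and below it. Behind it is the rod, 8 mm thick. Axes as the photometer's; it moves with the carriage.
- carriage_right_pad (a point): The same for the right rod's push pad (y -0.0625).
- left_pin (a point): Knob top (z 0.110) of the left channel's sprung stop pin at rest: upright steel pin, 6 mm thick, in an aluminium bridge over the back of the channel (x 0.075). It rises while the carriage's tooth passes under it and drops in behind the tooth to latch the carriage. Need not be touched.
- cuvette_mid (a point): Centre (half-way up the glass) of the sample cuvette: clear glass, 12.5 mm square, 45 mm tall, 55 mm with its white stopper (15 mm square). It stands loose in the cell holder of one carriage, left or right (0.75 mm of play each way), its foot 57 mm above the bench. At x -0.035 in the photometer's frame with its carriage at rest, at x -0.013 in the beam.
- zero_block_mid (a point): Centre of the zero block: plain black opaque block, 12.5 mm square, only 30 mm tall, standing in the cell holder of the other carriage (x -0.035 in the photometer's frame at rest).
- read_key (a joint): Travel of the read key in m: 0 = up, 0.006 = right down; it springs back when let go and takes about 4 N fully down.
- read_key_top (a point): Centre of the top of the round grey read key, 26 mm across, on the middle of the deck near the front (x -0.078, y 0 in the photometer's frame, ahead of the lamp house, between the two rods). Pressed straight down.
- mortar: White ceramic mortar with its pestle in it, 100 mm wide, bowl 55 mm high, pestle end up to 95 mm; origin under its foot.
- beaker: Empty glass beaker, 68 mm wide, 90 mm high; origin under its foot.
- reagent: Amber glass bottle with a white cap, 58 mm wide, 125 mm high; origin under its foot.
- cuvette_box: Open white plastic divided box, 85 x 60 x 26 mm, empty; origin under its floor's centre.

How it is judged:
On the way, in this order (a step that is already met when the one before it is completed fails the run):
1. the carriage with the cuvette is pushed in well past its catch (at least 8 mm beyond the latched place) (x of cuvette_mid in the frame of photometer above -0.005 m), for 0.05 s.
2. it is let go, has come back and rests on its catch, the cuvette in the beam within 3 mm, no finger on either carriage (x of cuvette_mid in the frame of photometer between -0.016 and -0.01 m and velocity of joint carriage_left between -0.01 and 0.01 m/s and velocity of joint carriage_right between -0.01 and 0.01 m/s and contact force between the fingers and carriage_left below 0.1 N and contact force between the fingers and carriage_right below 0.1 N), for 0.3 s.
3. the read key is pressed down (over 4.5 mm of its 6 mm) with the cuvette in the beam (value of joint read_key above 0.0045 m and x of cuvette_mid in the frame of photometer between -0.016 and -0.01 m), for 0.05 s.
At the end, for the whole second after the job is handed in: The cuvette stands upright in its holder (within 0.15 rad and 3 mm of height), in the light beam within 3 mm, its carriage latched at 19 to 25 mm and at rest; the other carriage is fully out (within 2 mm) with the zero block in it; the read key is up again (x of cuvette_mid in the frame of photometer between -0.016 and -0.01 m and z of cuvette_mid in the frame of photometer between 0.0765 and 0.0825 m and angle between cuvette_mid's own z axis and vertical below 0.15 rad and x of zero_block_mid in the frame of photometer between -0.038 and -0.032 m and z of zero_block_mid in the frame of photometer between 0.069 and 0.075 m and velocity of joint carriage_left between -0.01 and 0.01 m/s and velocity of joint carriage_right between -0.01 and 0.01 m/s and ((value of joint carriage_left between 0.019 and 0.025 m and value of joint carriage_right below 0.002 m) or (value of joint carriage_right between 0.019 and 0.025 m and value of joint carriage_left below 0.002 m)) and value of joint read_key below 0.0015 m); the robot touches nothing.
It fails at once if the cuvette is lifted by more than 8 mm or tipped by more than 0.3 rad (z of cuvette_mid in the frame of photometer above 0.0875 m or angle between cuvette_mid's own z axis and vertical above 0.3 rad).
It fails at once if the fingers touch the cuvette (over 0.5 N) (contact force between the fingers and cuvette above 0.5 N).
It fails at once if the other carriage, with the zero block, is pushed in by more than 8 mm, or the block is lifted by more than 8 mm (x of zero_block_mid in the frame of photometer above -0.027 m or z of zero_block_mid in the frame of photometer above 0.08 m).
It fails at once if the read key is pressed while the cuvette is not in the beam (value of joint read_key above 0.0045 m and not (x of cuvette_mid in the frame of photometer between -0.016 and -0.01 m)).
It fails at once if a thing beside the instrument is moved by more than 20 mm or tipped by more than 0.3 rad (distance of any of mortar, beaker, reagent, cuvette_box from where it was at the start of the episode above 0.02 m or angle between any of mortar, beaker, reagent, cuvette_box's own z axis and vertical above 0.3 rad).
It also fails if it takes over 40 s, if anything falls off the work surface, if the arm or the gripper's body presses on something with over 40 N, if the wrist force passes 120 N, or if a joint passes its speed limit or range.

## Robot

A 6-joint arm with a two-finger parallel gripper is mounted at the origin on the work surface. World frame = base frame: x ahead of the robot, y to its left, z up, the work surface at z = 0. Lengths are in m, angles in rad, forces in N, time in s.
With the tool pointing down it reaches from about 0.25 to 0.775 m from the base axis. Payload 4 kg.
Tool frame: the origin (TCP) lies midway between the tips of the shut fingers; the grasp point (between the pads) lies 19 mm behind it (robot.grasp_offset is the distance from the TCP to the grasp point, in m); z points along the fingers, y is the direction in which the jaws open and shut (so a half turn about z gives the same grasp; the last joint's range is limited). The gripper opens to 94 mm and grips with 3 to 60 N. Pads are 16 mm wide; open, the fingers measure 119 mm over their backs; the gripper's body (75 mm by 177 mm) begins 78 mm behind the grasp point.
Start: joints at [-1.218, 0.087, 1.371, -0, 1.684, -0.103], TCP at [0.242, -0.494, 0.206] pointing down, gripper open.
Joint ranges: [-3.1, 3.1], [-0.76, 2.03], [0.27, 2.55], [-1.08, 4.22], [0.17, 2.65], [-2.57, 2.57]. Speed limits (rad/s): [2.79, 2.79, 3.14, 3.14, 3.14, 3.14].

## Interface

Orientations are given as [roll, pitch, yaw] about the fixed x, y, z axes, in that order (R = Rz(yaw) Ry(pitch) Rx(roll)).
In Python, from bench import status, viewer, order, robot gives the robot as it stands. The module is installed in compiled form; this text tells all that it offers.
- The arm moves only by the tool move_arm, never from a script. Its argument "targets" is a list of rows, each a list of 3 entries, a list of its own where there are three numbers: the shift along the tool's x, y, z in mm, then the turn, a rotation vector about the tool's x, y, z in degrees, then the opening, from -1 (shut) to 1 (fully open). A call has 1 to 20 rows; each row is the pose to reach, as a shift and turn from the pose commanded when the call began, along the tool's axes at that moment; what a row does not reach only later rows make up. A row lasts 1/8 s, in which the tool goes at most 62.5 mm and 10.7 degrees, less where a joint would pass 70% of its speed; a pose out of reach is approached as far as the arm can. A call with a gripper value outside its range is refused whole. The fingers move at their own pace and stop on an object; the grip force is fixed at half the most. Time passes only in rows, so rows that repeat a pose let the fingers close. It gives the time, the measured TCP pose, the force and the opening at its end, in the units of the state.
- status.get_obs(): the state, without advancing time (a new reading comes with each control period).
- viewer.snapshot(name): name is "side" or "top"; returns the picture (400x640x3 uint8, red, green, blue); there is no depth.
- viewer.camera_model(name): a dict with "K" (3x3 intrinsics, pixels), "xyz" and "attitude" of the camera in the world. Camera axes: x right, y up, looking along -z (the intrinsics and any distortion apply to the point x, -y, -z); pixel columns grow to the right and rows downward; lengths in m; the calibration is good to about 2 mm. A picture is of the moment at which its call begins. camera_model takes no time and is no camera call.
- order.close_job(): hands the job in, once; it reports no verdict.
The state is a dict: "time": time; "joint_positions": joint angles; "qvel": joint speeds; "joint_torque": joint torques, N m; "tool_pos": TCP position; "ee_rot": TCP orientation; "wrist_force": force on the tool from outside, world axes, zero at the start; "wrist_torque": the same for the moment, N m; "width": finger opening in m.
Only numpy, scipy, OpenCV 4.12 (cv2) and the standard library are available. Lean on these libraries where they do the work, as an engineer would, in place of code of your own. Each camera call takes 0.05 s, during which the arm holds its last target. There are 200 camera calls.

## Working session

There is one attempt and no reset: what is moved stays moved. The work goes in short steps, Python scripts to look and compute and a tool call to move; the robot and the scene stay as the last step left them, time stands still between calls to the robot, and variables do not carry over. Pictures are saved under pics/ and viewed, about 8 in all and at most 12, crops included, and the job is handed in when it is done.

Besides the shell and the picture viewer there is one more tool, called after ">>>" in YAML: its name, and indented under it one key for each argument. move_arm: Moves the arm, as the interface text tells. Its arguments: {"type":"object","properties":{"targets":{"type":"array"}},"required":["targets"]}

```bash
mkdir -p pics; python3 - <<'E'
from bench import status, viewer
import cv2
for n in("side","top"):
    cv2.imwrite(f"pics/{n}0.png",viewer.snapshot(n)[:,:,::-1]); print(viewer.camera_model(n))
print(status.get_obs())
E
```

```text
{'K': array([[420.32174386,   0.        , 318.99741708],
       [  0.        , 420.32174386, 198.15287034],
       [  0.        ,   0.        ,   1.        ]]), 'xyz': array([0.17065685, 0.52521209, 0.59591241]), 'attitude': array([ 0.91850519, -0.02128415, -2.43958864])}
{'K': array([[515.48698414,   0.        , 326.90973083],
       [  0.        , 515.48698414, 190.26751573],
       [  0.        ,   0.        ,   1.        ]]), 'xyz': array([0.45884727, 0.00679913, 1.17035622]), 'attitude': array([ 0.1120689 ,  0.00692303, -1.58330066])}
{'time': 0.1, 'joint_positions': array([-1.21808091e+00,  8.78685971e-02,  1.37208016e+00, -2.14968217e-05,
        1.68360960e+00, -1.03093152e-01]), 'qvel': array([ 2.94643322e-05, -1.52036070e-03, -3.07594998e-03, -2.63409656e-04,
        5.96977145e-04, -2.69200203e-04]), 'joint_torque': array([ 2.27195087e-03, -3.41253912e+01, -3.03300619e+01,  7.20527256e-02,
        3.04590364e-02, -1.01207852e-04]), 'tool_pos': array([ 0.24192493, -0.49338656,  0.20443971]), 'ee_rot': array([-3.13963519e+00, -1.81040519e-04,  4.55805993e-01]), 'wrist_force': array([0.31171626, 0.03612073, 0.64587478]), 'wrist_torque': array([-0.05013253,  0.0213737 ,  0.03304637]), 'width': 0.0940170277219798}
```

View pics/side0.png

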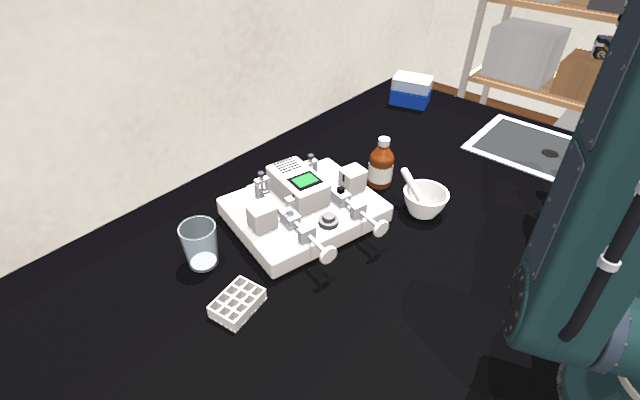

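View pics/top0.png

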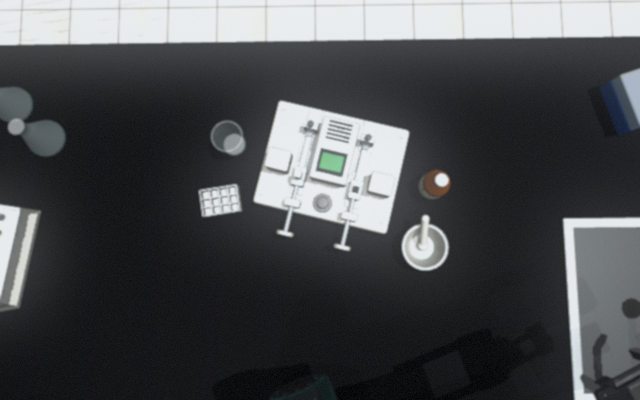

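```bash
python3 - <<'E'
import cv2,numpy as np
a=cv2.imread("pics/side0.png")[140:275,210:400]; b=cv2.imread("pics/top0.png")[90:255,245:415]
a=cv2.resize(a,(760,540),interpolation=cv2.INTER_CUBIC); b=cv2.resize(b,(618,600),interpolation=cv2.INTER_CUBIC)
cv2.imwrite("pics/c1.png",a);cv2.imwrite("pics/c2.png",b)
E
```

```text
(no output)
```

View pics/c1.png

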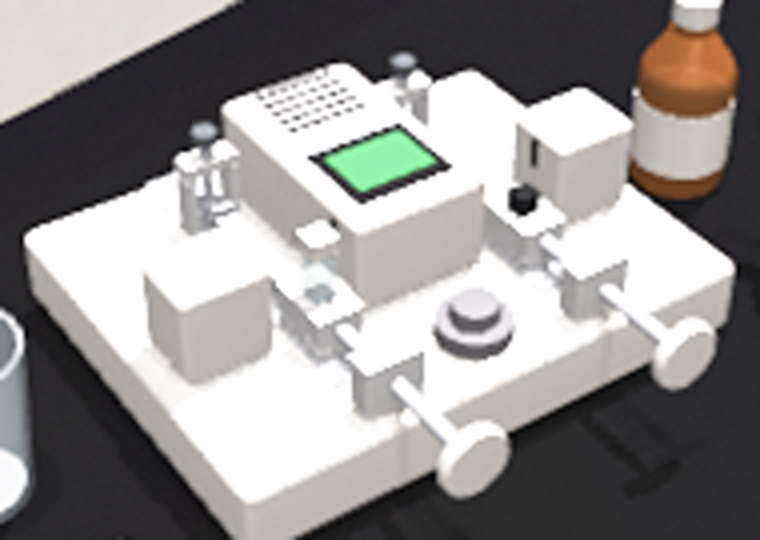

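View pics/c2.png

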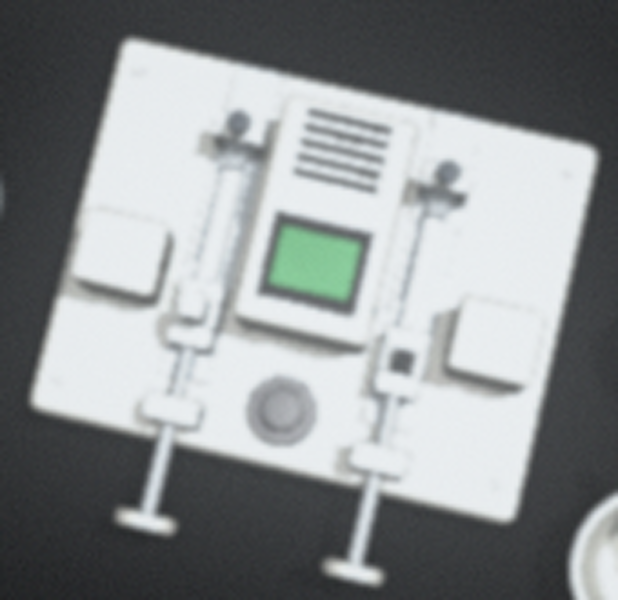

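```bash
cat > h.py <<'E'
import numpy as np
from scipy.optimize import least_squares
from scipy.spatial.transform import Rotation as R
from bench import viewer,status
def proj(n,P):
    c=viewer.camera_model(n); q=(np.atleast_2d(P)-c['xyz'])@R.from_euler('xyz',c['attitude']).as_matrix()
    q=q*[1,-1,-1]; u=q@c['K'].T; return u[:,:2]/u[:,2:]
def toW(p,P):  # p=x,y,z,yaw
    return R.from_euler('z',p[3]).apply(np.atleast_2d(P))+p[:3]
E
python3 - <<'E'
from h import *
t=[((238,120),(.075,.0625,.11)),((449,170),(.075,-.0625,.11)),((283,403),(-.078,0,.065)),((125,40),(.125,.15,.05)),((598,148),(.125,-.15,.05)),((516,520),(-.111,-.15,.05)),((33,407),(-.111,.15,.05))]
s=[((474,460),(-.165,.0625,.066)),((686,353),(-.165,-.0625,.066)),((204,130),(.075,.0625,.11)),((403,61),(.075,-.0625,.11)),((30,237),(.125,.15,.05)),((735,265),(-.111,-.15,.05)),((240,507),(-.111,.15,.05))]
tp=np.array([a for a,_ in t])/3.635+[245,90]-.3; sp=np.array([a for a,_ in s])/4+[210,140]-.3
tb=np.array([b for _,b in t]); sb=np.array([b for _,b in s])
def f(p):return np.r_[proj('top',toW(p,tb))-tp,proj('side',toW(p,sb))-sp]
r=least_squares(lambda p:f(p).ravel(),[.47,0,0,-.2],loss='soft_l1',x_scale=[.1,.1,.1,.1])
print(r.x,f(r.x).round(1).tolist())
for z0 in [0]:
    r=least_squares(lambda p:f([p[0],p[1],0,p[2]]).ravel(),[.47,0,-.2],loss='soft_l1');p=[r.x[0],r.x[1],0,r.x[2]];print(r.x,f(p).round(1).tolist())
np.save('p.npy',p)
for n,q in dict(padL=(-.165,.0625,.066),padR=(-.165,-.0625,.066),key=(-.078,0,.062)).items(): print(n,toW(p,q))
# bystanders rough: key top height by triangulation
kt=np.array([283,403])/3.635+[245,90]-.3; ks=np.array([475,306])/4+[210,140]-.3
k=least_squares(lambda X:np.r_[(proj('top',X)-kt)[0],(proj('side',X)-ks)[0]],[.4,0,.06]);print(k.x,k.fun)
E
```

```text
[ 0.63411484  0.0030078  -0.00232912 -0.24668442] [[0.4, 0.0], [0.2, -0.3], [0.3, 1.3], [-0.2, -1.6], [0.8, -1.0], [-0.0, 0.4], [-1.0, -0.3], [0.6, 1.8], [0.1, 2.0], [-0.5, 0.5], [-0.5, 0.2], [-2.8, -0.9], [0.5, -0.0], [1.1, -1.5]]
[ 0.63345383  0.00355871 -0.24775044] [[0.1, 0.0], [0.1, -0.2], [-0.0, 1.5], [-0.5, -1.7], [0.7, -0.9], [-0.2, 0.8], [-1.5, -0.2], [0.7, 1.3], [0.4, 1.4], [-0.5, -0.2], [-0.4, -0.5], [-3.0, -1.6], [0.8, -0.6], [0.9, -2.1]]
padL [[0.48881833 0.10461228 0.066     ]]
padR [[ 0.45816537 -0.01657104  0.066     ]]
key [[0.55783544 0.02268616 0.062     ]]
[0.55948739 0.02152363 0.06646544] [ 0.47680767  0.69849024 -0.76466883 -0.11718416]
```

```bash
cat >> h.py <<'E'
def go(q,yaw=None):
    p=np.load('p.npy'); o=status.get_obs(); M=R.from_euler('xyz',o['ee_rot'])
    g=toW(p,q)[0]; N=R.from_euler('xyz',[np.pi,0,p[3]])
    print('world',g.round(4),'shift mm',(M.inv().apply(g-o['tool_pos'])*1e3).round(1),'turn',np.degrees((M.inv()*N).as_rotvec()).round(2))
def here():
    p=np.load('p.npy'); o=status.get_obs(); print('TCP in photometer',R.from_euler('z',-p[3]).apply(o['tool_pos']-p[:3]).round(4),'F',o['wrist_force'].round(2),o['time'],o['width'],o['joint_positions'].round(2))
E
python3 -c "
from h import *
here();go((-.215,.0625,.2));go((-.215,.0625,.048))"
```

```text
TCP in photometer [-0.2577 -0.5778  0.2044] F [0.31 0.04 0.65] 0.1 0.0940170277219798 [-1.22  0.09  1.37 -0.    1.68 -0.1 ]
world [0.4403 0.1169 0.2   ] shift mm [ 446.8 -460.6    5.4] turn [-1.100e-01  3.000e-02  4.031e+01]
world [0.4403 0.1169 0.048 ] shift mm [ 446.8 -460.3  157.4] turn [-1.100e-01  3.000e-02  4.031e+01]
```

>>> move_arm:
  targets:
    - [[40, -40, 0], [0, 0, 4], -1]
    - [[80, -82, 0], [0, 0, 8], -1]
    - [[120, -124, 0], [0, 0, 12], -1]
    - [[160, -165, 0], [0, 0, 16], -1]
    - [[200, -206, 0], [0, 0, 20], -1]
    - [[240, -247, 0], [0, 0, 24], -1]
    - [[280, -288, 0], [0, 0, 28], -1]
    - [[320, -330, 0], [0, 0, 32], -1]
    - [[360, -371, 0], [0, 0, 36], -1]
    - [[400, -412, 0], [0, 0, 40], -1]
    - [[447, -460, 0], [0, 0, 40.3], -1]
    - [[447, -460, 0], [0, 0, 40.3], -1]
    - [[447, -460, 0], [0, 0, 40.3], -1]
    - [[447, -460, 50], [0, 0, 40.3], -1]
    - [[447, -460, 100], [0, 0, 40.3], -1]
    - [[447, -460, 130], [0, 0, 40.3], -1]
    - [[447, -460, 155], [0, 0, 40.3], -1]
    - [[447, -460, 155], [0, 0, 40.3], -1]
    - [[447, -460, 155], [0, 0, 40.3], -1]

```text
time: 2.48
tool_pos: [0.4417, 0.1149, 0.0517]
ee_rot: [-3.141, -0.002, -0.249]
wrist_force: [-0.1, 0.4, 0.1]
width: 0.0007
```

```bash
python3 - <<'E'
from h import *
import cv2
here()
a=viewer.snapshot('side')[:,:,::-1];b=viewer.snapshot('top')[:,:,::-1]
a=cv2.resize(a[140:290,230:430],(800,600));b=cv2.resize(b[150:270,230:390],(800,600))
cv2.imwrite('pics/d.png',cv2.resize(np.vstack([a,b]),(400,600)))
print(proj('side',toW(np.load('p.npy'),(-.165,.0625,.066))))
E
```

```text
TCP in photometer [-0.2132  0.0609  0.0517] F [-0.09  0.42  0.12] 2.475 0.0006837979749710823 [ 0.13 -0.04  1.81 -0.    1.37  1.95]
[[328.86647107 255.97283289]]
```

View pics/d.png

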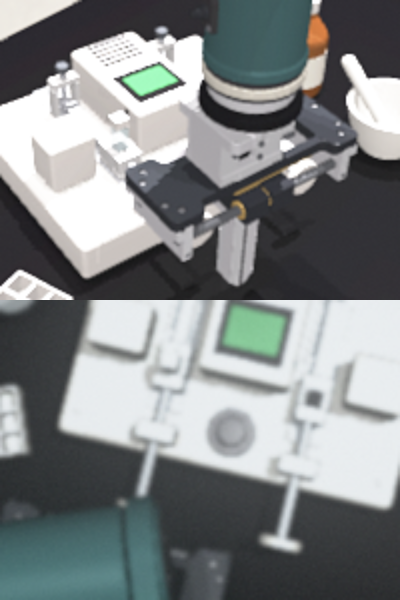

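>>> move_arm:
  targets:
    - [[15, -1.5, 0], [0, 0, 0], -1]
    - [[30, -1.5, 0], [0, 0, 0], -1]
    - [[36, -1.5, 0], [0, 0, 0], -1]
    - [[40, -1.5, 0], [0, 0, 0], -1]
    - [[44, -1.5, 0], [0, 0, 0], -1]
    - [[48, -1.5, 0], [0, 0, 0], -1]
    - [[52, -1.5, 0], [0, 0, 0], -1]
    - [[56, -1.5, 0], [0, 0, 0], -1]
    - [[60, -1.5, 0], [0, 0, 0], -1]
    - [[64, -1.5, 0], [0, 0, 0], -1]
    - [[68, -1.5, 0], [0, 0, 0], -1]
    - [[71, -1.5, 0], [0, 0, 0], -1]
    - [[74, -1.5, 0], [0, 0, 0], -1]
    - [[74, -1.5, 0], [0, 0, 0], -1]

```text
time: 4.32
tool_pos: [0.5128, 0.0993, 0.0502]
ee_rot: [3.141, 0.001, -0.248]
wrist_force: [-4.6, 1.0, 1.6]
width: 0.0004
```

```bash
python3 -c "
from h import *
here()"
```

```text
TCP in photometer [-0.1404  0.0632  0.0502] F [-4.63  1.    1.62] 4.325 0.0003790871692151672 [0.08 0.11 1.66 0.   1.37 1.9 ]
```

>>> move_arm:
  targets:
    - [[2, 0, 0], [0, 0, 0], -1]
    - [[4, 0, 0], [0, 0, 0], -1]
    - [[6, 0, 0], [0, 0, 0], -1]
    - [[7, 0, 0], [0, 0, 0], -1]
    - [[7, 0, 0], [0, 0, 0], -1]

```text
time: 4.95
tool_pos: [0.5186, 0.0978, 0.0502]
ee_rot: [3.141, 0.003, -0.247]
wrist_force: [-6.1, 1.7, 3.3]
width: 0.0006
```

>>> move_arm:
  targets:
    - [[1, 0, 0], [0, 0, 0], -1]
    - [[2, 0, 0], [0, 0, 0], -1]
    - [[2, 0, 0], [0, 0, 0], -1]

```text
time: 5.32
tool_pos: [0.5186, 0.0978, 0.0502]
ee_rot: [3.141, 0.007, -0.247]
wrist_force: [-11.9, 1.6, 6.5]
width: 0.0005
```

>>> move_arm:
  targets:
    - [[-2, 0, 0], [0, 0, 0], -1]
    - [[-7, 0, 0], [0, 0, 0], -1]
    - [[-12, 0, 0], [0, 0, 0], -1]
    - [[-17, 0, 0], [0, 0, 0], -1]
    - [[-22, 0, 0], [0, 0, 0], -1]
    - [[-30, 0, 0], [0, 0, 0], -1]
    - [[-45, 0, 0], [0, 0, 0], -1]
    - [[-60, 0, 0], [0, 0, 0], -1]
    - [[-60, 0, -40], [0, 0, 0], -1]
    - [[-60, 0, -90], [0, 0, 0], -1]
    - [[-60, 0, -140], [0, 0, 0], -1]
    - [[-60, 0, -140], [0, 0, 0], -1]
    - [[-60, 0, -140], [0, 0, 0], -1]

```text
time: 6.95
tool_pos: [0.4629, 0.1118, 0.1899]
ee_rot: [3.141, 0.0, -0.247]
wrist_force: [-0.7, 0.5, -0.9]
width: 0.0004
```

```bash
python3 - <<'E'
from h import *
import cv2
here();go((-.082,0,.12));go((-.082,0,.066))
a=viewer.snapshot('side')[:,:,::-1];b=viewer.snapshot('top')[:,:,::-1]
a=cv2.resize(a[140:290,210:410],(600,450));b=cv2.resize(b[90:255,245:415],(400,388))
o=np.zeros((450,1000,3),np.uint8);o[:,:600]=a;o[:388,600:]=b
cv2.imwrite('pics/e.png',cv2.resize(o,(800,360)))
E
```

```text
TCP in photometer [-0.1919  0.0631  0.1899] F [-0.71  0.46 -0.85] 6.95 0.0004139996173004473 [ 0.12 -0.07  1.56 -0.    1.65  1.94]
world [0.554  0.0237 0.12  ] shift mm [109.8  63.2  69.9] turn [0.02 0.01 0.02]
world [0.554  0.0237 0.066 ] shift mm [109.9  63.1 123.9] turn [0.02 0.01 0.02]
```

View pics/e.png

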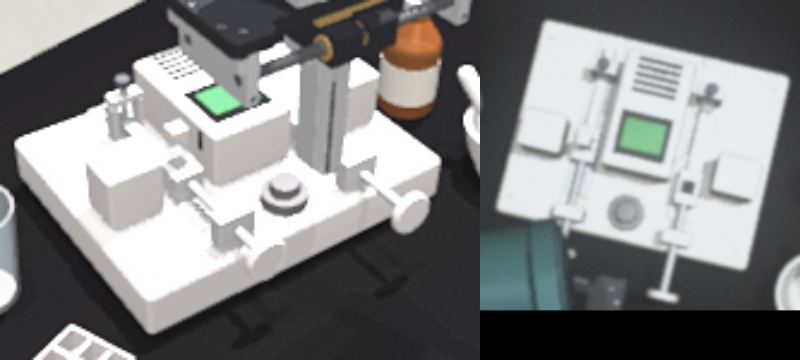

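>>> move_arm:
  targets:
    - [[40, 22, 0], [0, 0, 0], -1]
    - [[80, 45, 0], [0, 0, 0], -1]
    - [[113, 63, 0], [0, 0, 0], -1]
    - [[113, 63, 0], [0, 0, 0], -1]
    - [[113, 63, 40], [0, 0, 0], -1]
    - [[113, 63, 80], [0, 0, 0], -1]
    - [[113, 63, 105], [0, 0, 0], -1]
    - [[113, 63, 111], [0, 0, 0], -1]
    - [[113, 63, 115], [0, 0, 0], -1]
    - [[113, 63, 115], [0, 0, 0], -1]

```text
time: 8.3
tool_pos: [0.5582, 0.0232, 0.0765]
ee_rot: [-3.141, -0.002, -0.247]
wrist_force: [-0.6, 0.0, 0.9]
width: 0.0008
```

```bash
python3 - <<'E'
from h import *
import cv2
here()
a=viewer.snapshot('side')[:,:,::-1]
cv2.imwrite('pics/f.png',cv2.resize(a[140:270,230:400],(680,520),interpolation=2))
E
```

```text
TCP in photometer [-0.0777  0.0006  0.0765] F [-0.56  0.03  0.93] 8.3 0.0008161963104177389 [-0.06  0.17  1.54 -0.    1.43  1.76]
```

View pics/f.png

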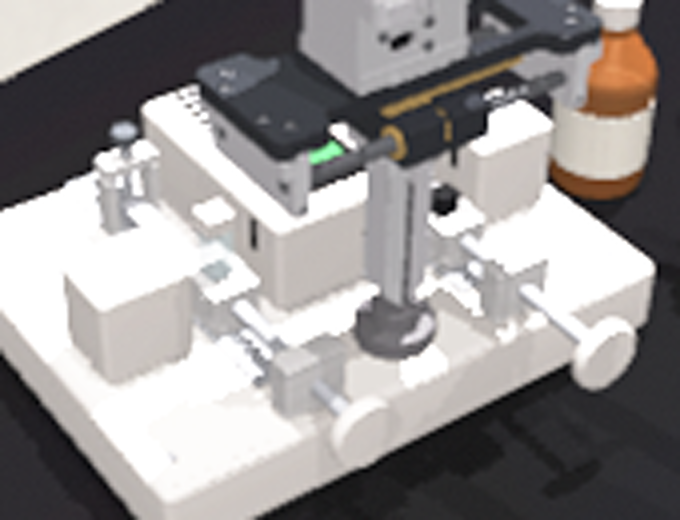

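>>> move_arm:
  targets:
    - [[0, 0, 3], [0, 0, 0], -1]
    - [[0, 0, 6], [0, 0, 0], -1]
    - [[0, 0, 9], [0, 0, 0], -1]
    - [[0, 0, 11], [0, 0, 0], -1]
    - [[0, 0, 11], [0, 0, 0], -1]

```text
time: 8.98
tool_pos: [0.5585, 0.0229, 0.0663]
ee_rot: [-3.141, -0.002, -0.248]
wrist_force: [-0.8, 0.5, 6.7]
width: 0.0003
```

>>> move_arm:
  targets:
    - [[0, 0, 1], [0, 0, 0], -1]
    - [[0, 0, 2], [0, 0, 0], -1]
    - [[0, 0, 2], [0, 0, 0], -1]

```text
time: 9.35
tool_pos: [0.5586, 0.023, 0.066]
ee_rot: [-3.141, -0.003, -0.247]
wrist_force: [-3.4, 0.4, 14.7]
width: 0.0004
```

>>> move_arm:
  targets:
    - [[0, 0, -4], [0, 0, 0], -1]
    - [[0, 0, -4], [0, 0, 0], -1]

```text
time: 9.6
tool_pos: [0.5585, 0.0229, 0.0673]
ee_rot: [-3.141, -0.002, -0.248]
wrist_force: [0.9, 0.0, 3.6]
width: 0.0005
```

>>> move_arm:
  targets:
    - [[0, 0, -2], [0, 0, 0], -1]
    - [[0, 0, -2], [0, 0, 0], -1]

```text
time: 9.85
tool_pos: [0.5584, 0.0229, 0.0686]
ee_rot: [-3.141, -0.001, -0.248]
wrist_force: [2.2, 0.6, 3.4]
width: 0.0006
```

>>> move_arm:
  targets:
    - [[0, 0, -10], [0, 0, 0], -1]
    - [[0, 0, -10], [0, 0, 0], -1]

```text
time: 10.1
tool_pos: [0.5574, 0.023, 0.0786]
ee_rot: [3.141, 0.001, -0.248]
wrist_force: [-0.6, -1.0, -0.1]
width: 0.0
```

>>> move_arm:
  targets:
    - [[0, 0, -40], [0, 0, 0], -1]
    - [[0, 0, -90], [0, 0, 0], -1]
    - [[-60, 0, -120], [0, 0, 0], -1]
    - [[-120, 0, -120], [0, 0, 0], -1]
    - [[-150, 0, -120], [0, 0, 0], -1]
    - [[-150, 0, -120], [0, 0, 0], -1]
    - [[-150, 0, -120], [0, 0, 0], -1]
    - [[-150, 0, -120], [0, 0, 0], -1]

```text
time: 11.1
tool_pos: [0.4131, 0.0594, 0.198]
ee_rot: [3.141, 0.001, -0.248]
wrist_force: [0.0, 0.3, -0.7]
width: 0.0005
```

```bash
python3 - <<'E'
from h import *
import cv2
here()
a=viewer.snapshot('side')[:,:,::-1];b=viewer.snapshot('top')[:,:,::-1]
a=cv2.resize(a[140:290,210:410],(600,450));b=cv2.resize(b[90:255,245:415],(400,388))
o=np.zeros((450,1000,3),np.uint8);o[:,:600]=a;o[:388,600:]=b
cv2.imwrite('pics/g.png',cv2.resize(o,(800,360)))
E
```

```text
TCP in photometer [-2.273e-01  1.000e-04  1.980e-01] F [ 0.01  0.32 -0.67] 11.1 0.00048611916833604305 [ 0.01 -0.21  1.67 -0.    1.69  1.83]
```

View pics/g.png

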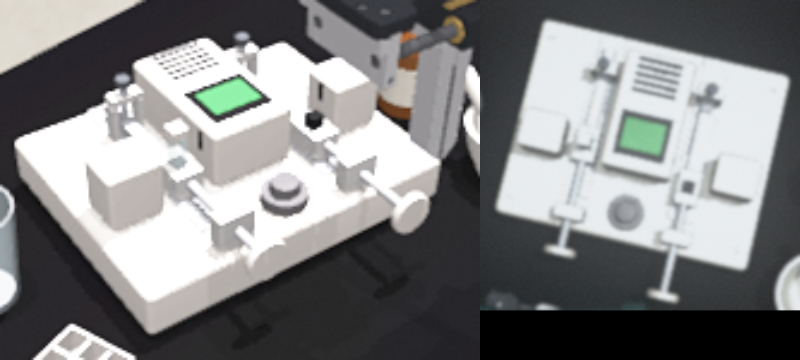

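```bash
python3 -c "
from bench import order
print(order.close_job())"
```

```text
the job is handed in; nothing more can be done
None
```

The reading was taken and the job handed in at about 11 s on the robot's clock. No verdict was reported.

- **Carriage:** The cuvette stood in the left carriage. I pushed its rod in with shut fingers until it would go no further (force rose to about 12 N with no more movement). When I backed off, it sprang back and latched half-way.
- **Read key:** Only after that I pressed the key down. It bottomed out with the fingertips at z = 0.066 m (force rose to about 15 N without movement). Still pressing about 3.5 N after 1–2.5 mm of lift fits a sprung key coming back up. I did not measure the key's travel directly.
- **Last pictures:** The cuvette is upright and in the beam position, and the left rod is half-way in. The zero-block carriage is fully out and the key looks up. The arm is clear, with wrist force within noise. I judged the latched position by eye, not by measurement.
- **Surroundings:** My path kept clear of the glassware and other things. The last pictures were cropped, so they show only part of them.
- **Disagreements:** The first camera estimate of the key-top height was 0.0665 m, while the press suggests about 0.072 m at rest. The photometer's position fit had errors of about 1–2 mm. Neither affected the moves.

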